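# Set the tumbler timer and start it

## Task

Set the barrel tumbler's timer to 62 minutes: roll its two knurled thumbwheels by their edges, pressing lightly, until the left one shows 6 and the right one shows 2, each clicked squarely into the window. Only then push the start lever over, fully away from the robot. Leave the other things on the bench where they are.

Things in the scene. Friction and masses are not known exactly. Their poses are not given: they have to be found in the camera images.
- timer_box: Grey metal box fixed to the bench, 120 (x) by 140 (y) by 60 mm high; origin at the centre of its underside, x away from the robot, y to the left, z up. Two black and grey knurled wheels stand out of its top at y = +38 and -38 mm, the window hood between them. Pressing on it with over 40 N breaks the wheels' pivots.
- window (a point): Centre of the window on top of the timer box, at (0, 0, 67) mm in its frame. The dark steel hood, 37 (x) by 37 (y) mm, reaches 67 mm above the bench; its 17 mm long opening shows two black drums with white digits side by side, left the tens, right the units, upright as seen from the robot's side. Each drum turns with the wheel next to it.
- left_wheel_top (a point): Highest point of the left wheel's knurled rim, mid-width, at (0, +38, 74) mm in the box's frame; axes as the box's. The rim is a disc of 32 mm radius, 14 mm wide, axle along the box's y at 42 mm height, with 24 rounded ridges across its edge. It stands 14 mm out of the box's top over 53 mm of length; reach it from above.
- right_wheel_top (a point): Highest point of the right wheel's knurled rim, mid-width, at (0, -38, 74) mm in the box's frame; axes as the box's. The rim is a disc of 32 mm radius, 14 mm wide, axle along the box's y at 42 mm height, with 24 rounded ridges across its edge. It stands 14 mm out of the box's top over 53 mm of length; reach it from above.
- left_wheel (a joint): Angle (rad) of the left wheel (tens): digit shown = value / 0.6283; end stops just past 0 and 9 (no way round). Grows as the wheel's top moves along the box's +x, away from the robot. A click stop at each digit: left within a third of a digit it clicks home. About 1.2 N along the rim passes a click; a fingertip pressed on it with 4 to 12 N turns it, a lighter one slips. Starts at 1 to 4.
- right_wheel (a joint): Angle (rad) of the right wheel (units): digit shown = value / 0.6283; end stops just past 0 and 9 (no way round). Grows as the wheel's top moves along the box's +x, away from the robot. A click stop at each digit: left within a third of a digit it clicks home. About 1.2 N along the rim passes a click; a fingertip pressed on it with 4 to 12 N turns it, a lighter one slips. Starts at 4 to 7.
- start_lever_base: Grey block carrying the start lever, fixed to the bench beside the timer box (left or right of it, 140 to 150 mm off, its front turned up to 0.15 rad from the box's); 70 (x) by 50 by 25 mm, lever pivot on its centre at 22 mm height; origin at the centre of its underside, x away from the robot in the lever's swing direction, z up.
- start_lever_tip (a point): Tip of the steel start lever, the centre of a 26 mm steel ball on a 10 mm rod, 70 mm from the pivot (22 mm above the bench); it leans to the block's -x (towards the robot) when off and to +x when on.
- start_lever (a joint): Lean of the start lever (rad): 0 is fully towards the robot (off), 1.0 fully away (on, a stop), 0.5 upright; it starts at 0 to 0.12 and stays where it is left; about 1 N at the tip moves it.
- findings_jar: Bystander: glass jar with an aluminium cap, 52 mm across, 60 mm high, standing on the other side of the timer box from the lever; origin at the centre of its underside.
- pliers: Bystander: pliers with black grips lying flat, about 140 mm long (along x), 12 mm high; origin under the middle.
- needle_file: Bystander: file with a wooden handle lying flat, 170 mm long (along x), 14 mm high; origin under the middle.
- ring_clamp: Bystander: wooden ring clamp with a brass band lying flat, 120 (x) by 24 by 20 mm; origin under the middle.
- polish_bar: Bystander: red-brown bar of polishing compound, 110 (x) by 45 by 35 mm; origin under its centre.
- bench_block: Bystander: square steel bench block, 70 by 70 by 22 mm; origin under its centre.
Mind the look-alikes: they are no part of the job. What is shaped like the start_lever_base but blue, purple or turquoise is not meant.

How it is judged (in metres and radians):
On the way, in this order (a step that is already met when the one before it is completed fails the run):
1. both wheels are set: left shows 6, right shows 2 (value of joint left_wheel between 3.62 and 3.92 rad and value of joint right_wheel between 1.107 and 1.407 rad), for 0.2 s.
2. the start lever has been pushed over, away from the robot (value of joint start_lever above 0.8 rad), for 0.2 s.
At the end, for the whole second after the job is handed in: The left wheel stands at 6 and the right wheel at 2, each within 0.15 rad (a quarter of a digit), and the start lever is over by more than 0.8 of its 1.0 rad (all of step 1 and value of joint start_lever above 0.8 rad); the robot touches nothing.
It fails at once if the start lever is pushed past 0.5 rad while the wheels do not show 62 (within 0.15 rad) (value of joint start_lever above 0.5 rad and not (value of joint left_wheel between 3.62 and 3.92 rad and value of joint right_wheel between 1.107 and 1.407 rad)).
It fails at once if the robot presses on the timer box or its wheels with over 40 N (contact force between any of the fingers, the arm and timer_box above 40 N).
It fails at once if a bystander is moved by more than 20 mm (distance of any of findings_jar, pliers, needle_file, ring_clamp, polish_bar, bench_block from where it was at the start of the episode above 0.02 m).
It also fails if it takes over 64 s, if anything falls off the work surface, if the arm or the gripper's body presses on something with over 40 N, if the wrist force passes 120 N, or if a joint passes its speed limit or range.

## Robot

A 6-joint arm with a two-finger parallel gripper is mounted at the origin on the work surface. World frame = base frame: x ahead of the robot, y to its left, z up, the work surface at z = 0. Lengths are in mm, angles in rad, forces in N, time in s.
With the tool pointing down it reaches from about 250 to 775 mm from the base axis. Payload 8.9 kg.
Tool frame: the origin (TCP) lies at the very end of the fingers, on their centre line; the grasp point (between the pads) lies 19 mm behind it; z points along the fingers, y is the line along which they close (so a half turn about z gives the same grasp; the last joint's range is limited). The gripper opens to 85 mm and grips with 20 to 120 N. Pads are 22 mm wide; open, the fingers measure 114 mm over their backs; the gripper's body (76 mm by 85 mm) begins 54 mm behind the grasp point. The pads swing forward as they close: fully open they stand 13 mm farther back than shut.
Start: joints at [-1.246, 0.291, -0.153, 1.127, 0, 1.431], TCP at [234.86, -469.536, 231.305] pointing down, gripper open.
Joint ranges: [-2.52, 2.52], [-0.91, 1.74], [-1.3, 1.37], [-1.96, 2.02], [-1.52, 1.47], [-3.14, 3.14]. Speed limits (rad/s): [2.22, 2.22, 2.79, 3.14, 3.14, 3.14].

## Interface

Orientations are given as a unit quaternion [w, x, y, z].
In Python, from workcell import ctrl gives the robot as it stands.
- The arm moves only by the tool apply_moves, never from a script. Its argument "motion" is a list of rows, each an object of numbers: "x", "y", "z": the shift along the tool's x, y, z in m; "yaw": the turn about the tool's z in degrees. A call has 1 to 12 rows; each row shifts and turns the commanded pose from where the row before left it, along the tool's axes as they then stand; what a row does not reach is not made up. A row lasts 1/12 s, in which the tool goes at most 41.7 mm and 7.16 degrees, less where a joint would pass 70% of its speed; a pose out of reach is approached as far as the arm can. A call is refused whole if a number of a shift passes 0.0417 or a number of a turn 7.16, either way. A call with a gripper value outside its range is refused whole. "hand" is the finger opening in m, from 0 to 0.0854, set as the call begins (left out, the last holds). The fingers move at their own pace and stop on an object; "squeeze" is the grip in N (left out, the last holds). Time passes only in rows, so rows that do not move let the fingers close. It gives the time, the measured TCP pose, the force, the opening and the grip force at its end, in the units of the state.
- ctrl.state(): the state, without advancing time (a new reading comes with each control period).
- ctrl.snapshot(name): name is "scene" or "top" or "wrist"; returns (picture, depth): 480x640x3 uint8, red, green, blue; 480x640 float32, mm along the optical axis (not along the pixel's ray), 0 where there is no reading.
- ctrl.calibration(name): a dict with "fx", "fy", "cx", "cy" (pixels), "distortion" ([k1, k2, p1, p2, k3] as OpenCV has them; the pictures are not rectified), "rvec" (rotation vector, rad) and "tvec" (3), from world to camera coordinates, as OpenCV has them. Camera axes: x right, y down, z forward; pixel columns grow to the right and rows downward; lengths in mm; the calibration is good to about 2 mm. A picture is of the moment at which its call begins: read the wrist's pose just before it. calibration takes no time and is no camera call; for the wrist camera it gives the pose at the moment of the call.
- ctrl.job_done(): hands the job in; it is judged then, once.
The state is a dict: "time": time; "q": joint angles; "qd": joint speeds; "joint_torque": joint torques, N m; "tcp_pos": TCP position; "orientation": TCP orientation; "ft_force": force on the tool from outside, world axes, zero at the start; "ft_torque": the same for the moment, N m; "width": finger opening in mm; "gripper_force": force on a finger pad.
Only numpy, scipy, OpenCV 4.12 (cv2) and the standard library are available. Lean on these libraries where they do the work, as an engineer would, in place of code of your own. Each camera call takes 0.05 s, during which the arm holds its last target. There are 200 camera calls.

## Working session

There is one attempt and no reset: what is moved stays moved. The work goes in short steps, Python scripts to look and compute and a tool call to move; the robot and the scene stay as the last step left them, time stands still between calls to the robot, and variables do not carry over. Pictures are saved under pics/ and viewed, at most 10 in all, crops included, and the job is handed in when it is done.

Besides the shell and the picture viewer there is one more tool, called after ">>>" in YAML: its name, and indented under it one key for each argument. apply_moves: Moves the arm, as the interface text tells. Its arguments: {"type":"object","properties":{"motion":{"type":"array"},"hand":{"type":"number"},"squeeze":{"type":"number"}},"required":["motion"]}

```bash
mkdir -p pics
cat > h.py <<'E'
import numpy as np,cv2
from workcell import ctrl
def snap(n,f):
    c=ctrl.calibration(n);p,d=ctrl.snapshot(n);np.savez('/tmp/'+f,p=p,d=d,**{k:np.array(v) for k,v in c.items()})
    cv2.imwrite('pics/'+f+'.png',p[...,::-1]);return p,d,c
def load(f): return np.load('/tmp/'+f+'.npz')
def cloud(z):
    d=z['d'];K=np.array([[z['fx'],0,z['cx']],[0,z['fy'],z['cy']],[0,0,1]],float)
    v,u=np.mgrid[:480,:640];uv=np.stack([u,v],-1).reshape(-1,1,2).astype(float)
    n=cv2.undistortPoints(uv,K,z['distortion'].astype(float)).reshape(480,640,2)
    P=np.concatenate([n*d[...,None],d[...,None]],-1);R=cv2.Rodrigues(z['rvec'].astype(float))[0]
    return (P-z['tvec'].reshape(3))@R
def proj(z,pts):
    K=np.array([[z['fx'],0,z['cx']],[0,z['fy'],z['cy']],[0,0,1]],float)
    return cv2.projectPoints(np.array(pts,float),z['rvec'].astype(float),z['tvec'].astype(float),K,z['distortion'].astype(float))[0].reshape(-1,2)
E
python3 - <<'E'
from h import *
snap('top','t1');snap('scene','s1');s=ctrl.state();print({k:s[k] for k in('time','tcp_pos','orientation','width','ft_force')})
E
```

```text
{'time': 0.1, 'tcp_pos': array([ 234.71444647, -469.16950821,  230.78700742]), 'orientation': array([-5.94005129e-04,  9.73239193e-01,  2.29793641e-01, -5.86980325e-05]), 'width': 85.56319748281165, 'ft_force': array([ 0.38828119,  0.17851304, -0.05723731])}
```

View pics/t1.png

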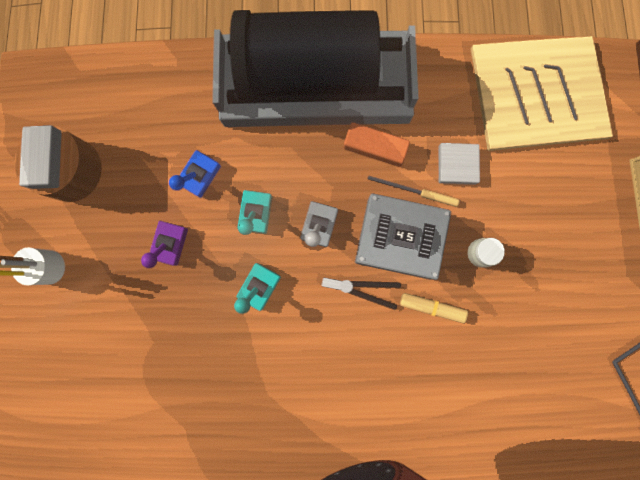

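The top view shows the timer box at (405,236), reading "45". The grey lever block is at (320,225) with its ball at (312,239), and the jar is at (487,252).

Run:
```python
from h import *
for f in('t1',):
    z=load(f);C=cloud(z);p=z['p'].astype(int)
    v,u=np.mgrid[:480,:640]
    m=(abs(u-405)<60)&(abs(v-236)<60)&(C[...,2]>52)&(C[...,2]<66)&(z['d']>0)
    n,l,st,ce=cv2.connectedComponentsWithStats(m.astype(np.uint8));i=l[236,375] or 1+np.argmax(st[1:,4])
    i=1+np.argmax(st[1:,4]);P=C[l==i];r=cv2.minAreaRect(P[:,:2].astype(np.float32));print('box',r,P[:,2].mean(),len(P))
    m=(abs(u-405)<40)&(abs(v-236)<40)&(C[...,2]>69)
    n,l,st,ce=cv2.connectedComponentsWithStats(m.astype(np.uint8))
    for i in range(1,n):
        if st[i,4]>15:P=C[l==i];print('wheel',ce[i],st[i,4],P.mean(0),P[:,2].max())
    m=(abs(u-312)<16)&(abs(v-239)<16)&(C[...,2]>65);P=C[m];print('ball',len(P),P.mean(0),P.max(0))
    m=(abs(u-322)<25)&(abs(v-225)<28)&(C[...,2]>18)&(C[...,2]<30);P=C[m];print('base',cv2.minAreaRect(P[:,:2].astype(np.float32)),P[:,2].mean())
    m=(abs(u-487)<25)&(abs(v-252)<25)&(C[...,2]>50)&(C[...,2]<75);P=C[m];print('jar',P.mean(0))
```

```text
box ((561.2640991210938, -24.556121826171875), (140.54159545898438, 120.76171875), 76.8963623046875) 59.67732189383666 5382
wheel [382.44927536 230.39130435] 138 [569.24068444  13.90347392  77.7220404 ] 909.1136583879381
wheel [427.43589744 240.16666667] 156 [552.16042167 -59.52538575  77.08200277] 909.1136583879381
ball 209 [556.07075337 126.38963443 107.53086839] [572.81949779 139.7985001  909.11365839]
base ((588.4357299804688, 117.8028564453125), (49.976654052734375, 70.26837921142578), 73.06797790527344) 24.358639225245575
jar [ 532.61916393 -168.97503761   59.13028537]
```

>>> apply_moves:
  motion:
    - {"yaw": -6.3}
    - {"yaw": -6.3}
    - {"yaw": -6.3}
    - {"yaw": -6.3}
    - {"yaw": -6.3}
    - {"yaw": -6.3}
    - {"yaw": -6.3}
    - {"yaw": -6.2}
    - {"x": 0.015,"y": 0.006}
    - {"x": 0.025,"y": 0.01}
    - {"x": 0.025,"y": 0.01}
    - {"x": 0.025,"y": 0.01}
  hand: 0
  squeeze: 40

```text
schema error: expected keys x, y, z, yaw
```

>>> apply_moves:
  motion:
    - {"x": 0.025,"y": 0.01}
    - {"x": 0.025,"y": 0.01}
    - {"x": 0.025,"y": 0.01}
    - {"x": 0.025,"y": 0.01}
    - {"x": 0.025,"y": 0.01}
    - {"x": 0.025,"y": 0.01}
    - {"x": 0.025,"y": 0.01}
    - {"x": 0.025,"y": 0.01}
    - {"x": 0.025,"y": 0.01}
    - {"x": 0.025,"y": 0.01}
    - {"x": 0.025,"y": 0.01}
    - {"x": 0.025,"y": 0.01}

```text
schema error: expected keys x, y, z, yaw
```

```bash
cat > w.py <<'E'
from h import *
from scipy.spatial.transform import Rotation as Ro
s=ctrl.state();o=s['orientation'];R=Ro.from_quat([o[1],o[2],o[3],o[0]]).as_matrix()
B=np.array([561.3,-24.6,0]);a=np.radians(-13.1);L=np.array([588.4,117.8,0]);b=np.radians(-16.9)
fr=lambda a:np.array([[np.cos(a),-np.sin(a),0],[np.sin(a),np.cos(a),0],[0,0,1]])
print('t',round(s['time'],2),'heading x',np.degrees(np.arctan2(R[1,0],R[0,0])).round(2),'tilt',R[:,2].round(3),'F',s['ft_force'].round(1),'w',round(s['width'],1),'q6',round(s['q'][5],2))
print('tcp',s['tcp_pos'].round(1),'in box',(fr(a).T@(s['tcp_pos']-B)).round(1),'in lever',(fr(b).T@(s['tcp_pos']-L)).round(1))
for n,t in(('left',[0,38,74]),('right',[0,-38,74])):
    print(n,'tool shift',(R.T@(B+fr(a)@np.array(t)-s['tcp_pos'])).round(1))
E
python3 w.py
```

```text
t 0.1 heading x 26.57 tilt [-0.     0.001 -1.   ] F [ 0.4  0.2 -0.1] w 85.6 q6 1.43
tcp [ 234.7 -469.2  230.8] in box [-217.3 -507.   230.8] in lever [-167.8 -664.4  230.8]
left tool shift [ 515.2 -280.6  157.2]
right tool shift [ 466.7 -222.1  157.1]
```

All four keys are needed in every row.

>>> apply_moves:
  motion:
    - {"x": 0,"y": 0,"z": 0,"yaw": -6.3}
    - {"x": 0,"y": 0,"z": 0,"yaw": -6.3}
    - {"x": 0,"y": 0,"z": 0,"yaw": -6.3}
    - {"x": 0,"y": 0,"z": 0,"yaw": -6.3}
    - {"x": 0,"y": 0,"z": 0,"yaw": -6.3}
    - {"x": 0,"y": 0,"z": 0,"yaw": -6.3}
    - {"x": 0,"y": 0,"z": 0,"yaw": -6.3}
    - {"x": 0,"y": 0,"z": 0,"yaw": -6.2}
    - {"x": 0.015,"y": 0.006,"z": 0,"yaw": 0}
    - {"x": 0.025,"y": 0.01,"z": 0,"yaw": 0}
    - {"x": 0.025,"y": 0.01,"z": 0,"yaw": 0}
    - {"x": 0.025,"y": 0.01,"z": 0,"yaw": 0}
  hand: 0
  squeeze: 40

```text
time: 1.1
tcp_pos: [290.6, -389.0, 230.9]
orientation: [-0.0, 0.784, 0.621, 0.0]
ft_force: [0.4, -0.3, 0.5]
width: 0.2
gripper_force: 0.0
```

>>> apply_moves:
  motion:
    - {"x": 0.025,"y": 0.01,"z": 0,"yaw": 0}
    - {"x": 0.025,"y": 0.01,"z": 0,"yaw": 0}
    - {"x": 0.025,"y": 0.01,"z": 0,"yaw": 0}
    - {"x": 0.025,"y": 0.01,"z": 0,"yaw": 0}
    - {"x": 0.025,"y": 0.01,"z": 0,"yaw": 0}
    - {"x": 0.025,"y": 0.01,"z": 0,"yaw": 0}
    - {"x": 0.025,"y": 0.01,"z": 0,"yaw": 0}
    - {"x": 0.025,"y": 0.01,"z": 0,"yaw": 0}
    - {"x": 0.025,"y": 0.01,"z": 0,"yaw": 0}
    - {"x": 0.025,"y": 0.01,"z": 0,"yaw": 0}
    - {"x": 0.025,"y": 0.01,"z": 0,"yaw": 0}
    - {"x": 0.025,"y": 0.01,"z": 0,"yaw": 0}

```text
time: 2.1
tcp_pos: [475.7, -123.8, 231.1]
orientation: [-0.0, 0.783, 0.622, -0.0]
ft_force: [0.3, 0.1, 0.5]
width: 0.1
gripper_force: 0.0
```

```bash
python3 w.py
```

```text
t 2.1 heading x 76.88 tilt [-0.001  0.    -1.   ] F [0.3 0.1 0.5] w 0.1 q6 1.4
tcp [ 475.7 -123.8  231.1] in box [ -60.9 -116.   231.1] in lever [ -37.6 -263.9  231.1]
left tool shift [154.1  60.9 157. ]
right tool shift [ 78.1  60.9 157. ]
```

>>> apply_moves:
  motion:
    - {"x": 0.013,"y": 0.012,"z": 0.01,"yaw": 0}
    - {"x": 0.013,"y": 0.012,"z": 0.02,"yaw": 0}
    - {"x": 0.013,"y": 0.012,"z": 0.02,"yaw": 0}
    - {"x": 0.013,"y": 0.012,"z": 0.02,"yaw": 0}
    - {"x": 0.013,"y": 0.012,"z": 0.02,"yaw": 0}
    - {"x": 0.013,"y": 0.011,"z": 0.02,"yaw": 0}
    - {"x": 0,"y": 0,"z": 0.01,"yaw": 0}
    - {"x": 0,"y": 0,"z": 0,"yaw": 0}

```text
time: 2.77
tcp_pos: [560.5, -64.5, 108.5]
orientation: [-0.002, 0.783, 0.622, -0.002]
ft_force: [-0.6, -0.8, -0.2]
width: -0.2
gripper_force: 0.0
```

```bash
python3 w.py
python3 - <<'E'
from h import *
snap('wrist','w1');
E
```

```text
t 2.77 heading x 76.94 tilt [-0.005  0.001 -1.   ] F [-0.6 -0.8 -0.2] w -0.2 q6 1.55
tcp [560.5 -64.5 108.5] in box [  8.2 -39.  108.5] in lever [  26.3 -182.5  108.5]
left tool shift [77.  -8.  34.6]
right tool shift [ 1.  -8.1 34.6]
```

View pics/w1.png

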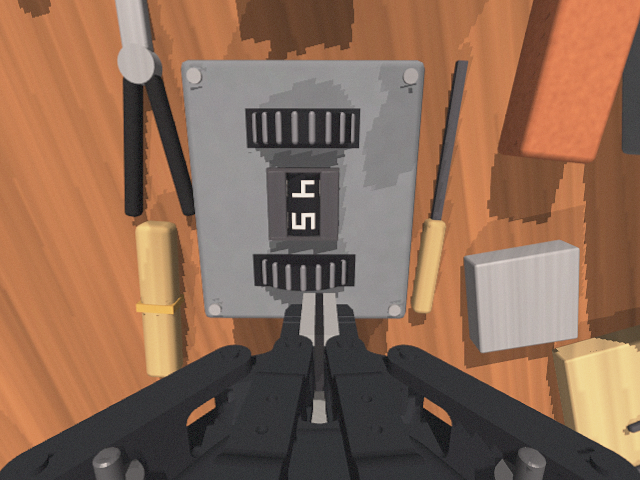

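The wrist view confirms 4 at (302,188) and 5 at (302,220). The closed fingertips at (320,300) are over the right wheel. Next I'll descend slowly to feel for contact.

>>> apply_moves:
  motion:
    - {"x": 0.001,"y": 0.002,"z": 0.01,"yaw": 0}
    - {"x": 0,"y": 0,"z": 0.01,"yaw": 0}
    - {"x": 0,"y": 0,"z": 0.007,"yaw": 0}
    - {"x": 0,"y": 0,"z": 0.002,"yaw": 0}
    - {"x": 0,"y": 0,"z": 0.001,"yaw": 0}
    - {"x": 0,"y": 0,"z": 0,"yaw": 0}
    - {"x": 0,"y": 0,"z": 0,"yaw": 0}

```text
time: 3.4
tcp_pos: [564.6, -65.0, 81.7]
orientation: [0.0, 0.783, 0.622, 0.0]
ft_force: [0.5, -0.2, 1.2]
width: -0.2
gripper_force: 0.0
```

>>> apply_moves:
  motion:
    - {"x": 0,"y": 0,"z": 0.001,"yaw": 0}
    - {"x": 0,"y": 0,"z": 0,"yaw": 0}

```text
time: 3.57
tcp_pos: [564.6, -64.8, 80.5]
orientation: [0.0, 0.783, 0.622, 0.0]
ft_force: [0.4, 0.0, -0.1]
width: -0.1
gripper_force: 0.0
```

>>> apply_moves:
  motion:
    - {"x": 0,"y": 0,"z": 0.001,"yaw": 0}
    - {"x": 0,"y": 0,"z": 0,"yaw": 0}

```text
time: 3.73
tcp_pos: [564.4, -64.8, 79.3]
orientation: [0.0, 0.783, 0.622, 0.0]
ft_force: [0.5, 0.1, 0.1]
width: 0.1
gripper_force: 0.0
```

>>> apply_moves:
  motion:
    - {"x": 0,"y": 0,"z": 0.002,"yaw": 0}
    - {"x": 0,"y": 0,"z": 0.002,"yaw": 0}
    - {"x": 0,"y": 0,"z": 0,"yaw": 0}

```text
time: 3.98
tcp_pos: [564.1, -64.7, 74.8]
orientation: [-0.0, 0.783, 0.622, -0.0]
ft_force: [-0.6, -0.3, -0.9]
width: -0.0
gripper_force: 0.0
```

>>> apply_moves:
  motion:
    - {"x": 0,"y": 0,"z": 0.001,"yaw": 0}
    - {"x": 0,"y": 0,"z": 0,"yaw": 0}

```text
time: 4.15
tcp_pos: [564.3, -64.8, 74.1]
orientation: [-0.0, 0.783, 0.622, -0.0]
ft_force: [-0.2, 0.2, 0.5]
width: 0.1
gripper_force: 0.0
```

>>> apply_moves:
  motion:
    - {"x": 0,"y": 0,"z": 0.0005,"yaw": 0}
    - {"x": 0,"y": 0,"z": 0,"yaw": 0}

```text
time: 4.32
tcp_pos: [564.4, -64.8, 73.7]
orientation: [-0.0, 0.783, 0.622, -0.0]
ft_force: [-0.3, -1.1, -0.2]
width: 0.3
gripper_force: 0.0
```

>>> apply_moves:
  motion:
    - {"x": 0,"y": 0,"z": 0.0005,"yaw": 0}
    - {"x": 0,"y": 0,"z": 0,"yaw": 0}

```text
time: 4.48
tcp_pos: [564.4, -64.8, 73.3]
orientation: [0.0, 0.783, 0.622, -0.0]
ft_force: [-0.5, 0.1, 1.1]
width: -0.1
gripper_force: 0.0
```

>>> apply_moves:
  motion:
    - {"x": 0,"y": 0,"z": 0.0005,"yaw": 0}
    - {"x": 0,"y": 0,"z": 0,"yaw": 0}

```text
time: 4.65
tcp_pos: [564.6, -64.9, 73.0]
orientation: [0.0, 0.783, 0.622, 0.0]
ft_force: [-0.6, 0.6, 0.8]
width: -0.1
gripper_force: 0.7
```

>>> apply_moves:
  motion:
    - {"x": 0,"y": 0,"z": 0.0005,"yaw": 0}
    - {"x": 0,"y": 0,"z": 0,"yaw": 0}

```text
time: 4.82
tcp_pos: [564.9, -64.9, 72.7]
orientation: [0.0, 0.783, 0.622, 0.0]
ft_force: [0.3, -0.5, 4.6]
width: -0.2
gripper_force: 2.1
```

>>> apply_moves:
  motion:
    - {"x": 0,"y": -0.002,"z": 0.0002,"yaw": 0}
    - {"x": 0,"y": -0.002,"z": 0,"yaw": 0}
    - {"x": 0,"y": -0.002,"z": 0,"yaw": 0}

```text
time: 5.07
tcp_pos: [560.5, -63.9, 73.4]
orientation: [0.002, 0.783, 0.622, 0.001]
ft_force: [1.3, -0.6, 10.5]
width: 0.3
gripper_force: 5.2
```

>>> apply_moves:
  motion:
    - {"x": 0,"y": -0.002,"z": 0,"yaw": 0}
    - {"x": 0,"y": -0.002,"z": 0,"yaw": 0}
    - {"x": 0,"y": -0.002,"z": 0,"yaw": 0}

```text
time: 5.32
tcp_pos: [554.2, -62.4, 73.6]
orientation: [0.001, 0.783, 0.622, 0.001]
ft_force: [0.3, 0.3, 12.4]
width: 0.1
gripper_force: 5.9
```

```bash
python3 w.py
```

```text
t 5.32 heading x 76.87 tilt [ 0.004 -0.001 -1.   ] F [ 0.3  0.3 12.4] w 0.1 q6 1.56
tcp [554.2 -62.4  73.6] in box [  1.7 -38.5  73.6] in lever [  19.7 -182.4   73.6]
left tool shift [76.5 -1.7 -0.4]
right tool shift [ 0.5 -1.7 -0.4]
```

>>> apply_moves:
  motion:
    - {"x": 0,"y": -0.002,"z": -0.0003,"yaw": 0}
    - {"x": 0,"y": -0.002,"z": 0,"yaw": 0}
    - {"x": 0,"y": -0.002,"z": 0,"yaw": 0}
    - {"x": 0,"y": -0.002,"z": 0,"yaw": 0}

```text
time: 5.65
tcp_pos: [545.9, -60.5, 73.6]
orientation: [0.001, 0.783, 0.622, 0.001]
ft_force: [-1.5, -0.1, 9.4]
width: -0.1
gripper_force: 5.1
```

>>> apply_moves:
  motion:
    - {"x": 0,"y": -0.002,"z": 0.0002,"yaw": 0}
    - {"x": 0,"y": 0,"z": 0,"yaw": 0}

```text
time: 5.82
tcp_pos: [543.6, -59.9, 73.3]
orientation: [0.001, 0.783, 0.622, 0.001]
ft_force: [-0.4, -0.0, 11.5]
width: 0.2
gripper_force: 5.4
```

```bash
python3 w.py
python3 - <<'E'
from h import *
p,d,c=snap('wrist','w2');cv2.imwrite('pics/w2c.png',cv2.resize(p[80:320,180:430,::-1],None,fx=2,fy=2))
E
```

```text
t 5.82 heading x 76.88 tilt [ 0.002 -0.001 -1.   ] F [-0.4 -0.  11.5] w 0.2 q6 1.56
tcp [543.6 -59.9  73.3] in box [ -9.2 -38.4  73.3] in lever [   8.8 -183.1   73.3]
left tool shift [76.4  9.2 -0.7]
right tool shift [ 0.4  9.2 -0.7]
```

View pics/w2c.png

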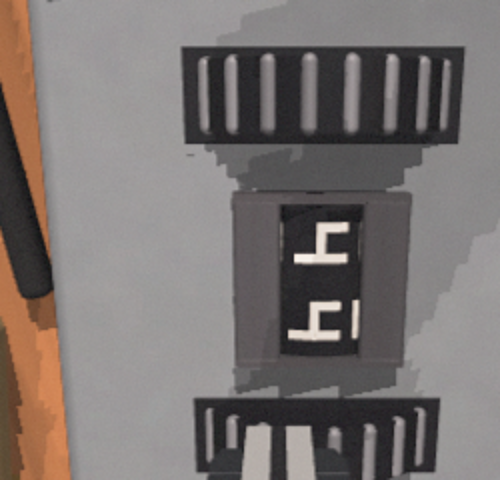

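After the first stroke the right drum shows 4, barely off-centre. The wheel follows the finger without slipping, so I'll repeat the stroke.

>>> apply_moves:
  motion:
    - {"x": 0,"y": 0,"z": -0.005,"yaw": 0}
    - {"x": 0,"y": 0,"z": 0,"yaw": 0}
    - {"x": 0,"y": 0.011,"z": 0,"yaw": 0}
    - {"x": 0,"y": 0.011,"z": 0,"yaw": 0}
    - {"x": 0,"y": 0,"z": 0,"yaw": 0}
    - {"x": 0,"y": 0,"z": 0.002,"yaw": 0}
    - {"x": 0,"y": 0,"z": 0.002,"yaw": 0}
    - {"x": 0,"y": 0,"z": 0.001,"yaw": 0}
    - {"x": 0,"y": 0,"z": 0,"yaw": 0}

```text
time: 6.62
tcp_pos: [564.7, -64.9, 72.8]
orientation: [0.001, 0.783, 0.622, 0.0]
ft_force: [0.9, -0.8, 6.4]
width: 0.1
gripper_force: 3.1
```

>>> apply_moves:
  motion:
    - {"x": 0,"y": -0.002,"z": 0,"yaw": 0}
    - {"x": 0,"y": -0.002,"z": 0,"yaw": 0}
    - {"x": 0,"y": -0.002,"z": -0.0001,"yaw": 0}
    - {"x": 0,"y": -0.002,"z": 0,"yaw": 0}
    - {"x": 0,"y": -0.002,"z": 0,"yaw": 0}
    - {"x": 0,"y": -0.002,"z": 0,"yaw": 0}

```text
time: 7.12
tcp_pos: [553.6, -62.2, 73.5]
orientation: [0.001, 0.783, 0.622, 0.001]
ft_force: [1.7, -0.5, 11.6]
width: -0.3
gripper_force: 5.7
```

>>> apply_moves:
  motion:
    - {"x": 0,"y": -0.002,"z": 0,"yaw": 0}
    - {"x": 0,"y": -0.002,"z": 0,"yaw": 0}
    - {"x": 0,"y": -0.002,"z": 0,"yaw": 0}
    - {"x": 0,"y": -0.002,"z": 0,"yaw": 0}
    - {"x": 0,"y": -0.001,"z": 0.0001,"yaw": 0}
    - {"x": 0,"y": 0,"z": 0,"yaw": 0}

```text
time: 7.62
tcp_pos: [543.8, -59.9, 72.9]
orientation: [0.0, 0.783, 0.622, 0.0]
ft_force: [-1.3, 0.0, 9.6]
width: -0.5
gripper_force: 4.8
```

>>> apply_moves:
  motion:
    - {"x": 0,"y": 0,"z": -0.005,"yaw": 0}
    - {"x": 0,"y": 0,"z": 0,"yaw": 0}
    - {"x": 0,"y": 0.011,"z": 0,"yaw": 0}
    - {"x": 0,"y": 0.01,"z": 0,"yaw": 0}
    - {"x": 0,"y": 0,"z": 0,"yaw": 0}
    - {"x": 0,"y": 0,"z": 0.002,"yaw": 0}
    - {"x": 0,"y": 0,"z": 0.002,"yaw": 0}
    - {"x": 0,"y": 0,"z": 0.001,"yaw": 0}
    - {"x": 0,"y": 0,"z": 0,"yaw": 0}

```text
time: 8.37
tcp_pos: [564.4, -64.8, 72.5]
orientation: [0.0, 0.783, 0.622, 0.0]
ft_force: [1.1, 0.3, 3.9]
width: 0.0
gripper_force: 2.0
```

>>> apply_moves:
  motion:
    - {"x": 0,"y": -0.002,"z": 0,"yaw": 0}
    - {"x": 0,"y": -0.002,"z": 0,"yaw": 0}
    - {"x": 0,"y": -0.002,"z": -0.0001,"yaw": 0}
    - {"x": 0,"y": -0.002,"z": 0,"yaw": 0}
    - {"x": 0,"y": -0.002,"z": 0,"yaw": 0}
    - {"x": 0,"y": -0.002,"z": 0,"yaw": 0}

```text
time: 8.87
tcp_pos: [553.8, -62.3, 73.6]
orientation: [0.001, 0.783, 0.622, 0.001]
ft_force: [1.2, 1.0, 11.7]
width: -0.1
gripper_force: 6.0
```

>>> apply_moves:
  motion:
    - {"x": 0,"y": -0.002,"z": 0,"yaw": 0}
    - {"x": 0,"y": -0.002,"z": 0,"yaw": 0}
    - {"x": 0,"y": -0.002,"z": 0,"yaw": 0}
    - {"x": 0,"y": -0.002,"z": 0,"yaw": 0}
    - {"x": 0,"y": -0.001,"z": 0.0001,"yaw": 0}
    - {"x": 0,"y": 0,"z": 0,"yaw": 0}

```text
time: 9.37
tcp_pos: [544.1, -60.0, 73.2]
orientation: [0.001, 0.783, 0.622, 0.001]
ft_force: [-0.3, 1.3, 11.2]
width: -0.0
gripper_force: 5.4
```

>>> apply_moves:
  motion:
    - {"x": 0,"y": 0,"z": -0.005,"yaw": 0}
    - {"x": 0,"y": 0,"z": -0.005,"yaw": 0}
    - {"x": 0,"y": 0,"z": 0,"yaw": 0}

```text
time: 9.62
tcp_pos: [544.0, -60.0, 83.0]
orientation: [0.0, 0.783, 0.622, 0.0]
ft_force: [-0.3, -0.4, -0.1]
width: 0.1
gripper_force: 0.0
```

```bash
python3 w.py
python3 - <<'E'
from h import *
p,d,c=snap('wrist','w3');cv2.imwrite('pics/w3c.png',cv2.resize(p[80:320,180:430,::-1],None,fx=2,fy=2))
E
```

```text
t 9.62 heading x 76.88 tilt [ 0.001 -0.    -1.   ] F [-0.3 -0.4 -0.1] w 0.1 q6 1.56
tcp [544. -60.  83.] in box [ -8.9 -38.4  83. ] in lever [   9.2 -183.    83. ]
left tool shift [76.4  8.8  9. ]
right tool shift [0.4 8.9 9. ]
```

View pics/w3c.png

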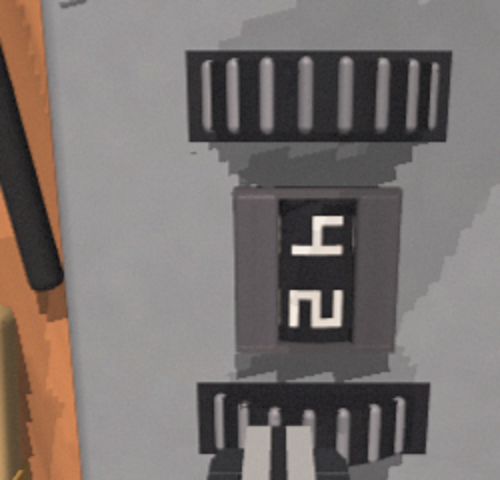

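The right drum shows 2, centred in the window. I'll move over to the left wheel.

>>> apply_moves:
  motion:
    - {"x": 0.0127,"y": -0.002,"z": -0.004,"yaw": 0}
    - {"x": 0.0127,"y": 0,"z": -0.004,"yaw": 0}
    - {"x": 0.0127,"y": 0,"z": 0,"yaw": 0}
    - {"x": 0.0127,"y": 0,"z": 0,"yaw": 0}
    - {"x": 0.0127,"y": 0,"z": 0,"yaw": 0}
    - {"x": 0.0127,"y": 0,"z": 0,"yaw": 0}
    - {"x": 0,"y": 0,"z": 0.004,"yaw": 0}
    - {"x": 0,"y": 0,"z": 0.004,"yaw": 0}
    - {"x": 0,"y": 0,"z": 0.005,"yaw": 0}
    - {"x": 0,"y": 0,"z": 0.003,"yaw": 0}
    - {"x": 0,"y": 0,"z": 0.001,"yaw": 0}
    - {"x": 0,"y": 0,"z": 0,"yaw": 0}

```text
time: 10.67
tcp_pos: [559.0, 14.2, 73.0]
orientation: [-0.0, 0.784, 0.621, -0.0]
ft_force: [-0.5, 0.8, 1.0]
width: -0.0
gripper_force: 0.6
```

>>> apply_moves:
  motion:
    - {"x": 0,"y": 0,"z": 0.0005,"yaw": 0}
    - {"x": 0,"y": 0,"z": 0,"yaw": 0}

```text
time: 10.83
tcp_pos: [559.2, 14.3, 72.9]
orientation: [0.0, 0.783, 0.621, -0.0]
ft_force: [-1.7, 0.5, 3.3]
width: -0.0
gripper_force: 2.1
```

```bash
python3 w.py
```

```text
t 10.83 heading x 76.84 tilt [-0. -0. -1.] F [-1.7  0.5  3.3] w -0.0 q6 1.7
tcp [559.2  14.3  72.9] in box [-10.9  37.4  72.9] in lever [   2.1 -107.6   72.9]
left tool shift [ 0.7 10.9 -1.1]
right tool shift [-75.3  11.   -1.1]
```

>>> apply_moves:
  motion:
    - {"x": 0,"y": 0.002,"z": 0.0002,"yaw": 0}
    - {"x": 0,"y": 0.002,"z": 0,"yaw": 0}
    - {"x": 0,"y": 0.002,"z": 0,"yaw": 0}
    - {"x": 0,"y": 0.002,"z": 0,"yaw": 0}
    - {"x": 0,"y": 0.002,"z": 0,"yaw": 0}
    - {"x": 0,"y": 0.002,"z": 0,"yaw": 0}

```text
time: 11.33
tcp_pos: [572.5, 11.2, 73.7]
orientation: [0.001, 0.783, 0.621, 0.001]
ft_force: [0.4, -1.6, 8.5]
width: 0.5
gripper_force: 3.9
```

>>> apply_moves:
  motion:
    - {"x": 0,"y": 0.002,"z": 0,"yaw": 0}
    - {"x": 0,"y": 0.002,"z": 0,"yaw": 0}
    - {"x": 0,"y": 0.002,"z": 0,"yaw": 0}
    - {"x": 0,"y": 0.002,"z": 0,"yaw": 0}
    - {"x": 0,"y": 0.001,"z": 0,"yaw": 0}
    - {"x": 0,"y": 0,"z": 0,"yaw": 0}

```text
time: 11.83
tcp_pos: [580.2, 9.4, 72.7]
orientation: [0.0, 0.783, 0.621, 0.0]
ft_force: [0.1, -1.4, 6.2]
width: -0.1
gripper_force: 2.7
```

>>> apply_moves:
  motion:
    - {"x": 0,"y": 0,"z": -0.005,"yaw": 0}
    - {"x": 0,"y": 0,"z": 0,"yaw": 0}
    - {"x": 0,"y": -0.011,"z": 0,"yaw": 0}
    - {"x": 0,"y": -0.01,"z": 0,"yaw": 0}
    - {"x": 0,"y": 0,"z": 0,"yaw": 0}
    - {"x": 0,"y": 0,"z": 0.002,"yaw": 0}
    - {"x": 0,"y": 0,"z": 0.002,"yaw": 0}
    - {"x": 0,"y": 0,"z": 0.001,"yaw": 0}
    - {"x": 0,"y": 0,"z": 0,"yaw": 0}

```text
time: 12.58
tcp_pos: [560.1, 14.5, 72.9]
orientation: [0.0, 0.783, 0.622, 0.0]
ft_force: [-1.4, 0.4, 6.3]
width: -0.4
gripper_force: 3.1
```

```bash
python3 w.py
python3 - <<'E'
from h import *
p,d,c=snap('wrist','w4');cv2.imwrite('pics/w4c.png',cv2.resize(p[120:440,180:430,::-1],None,fx=1.8,fy=1.8))
E
```

```text
t 12.58 heading x 76.87 tilt [ 0.001 -0.    -1.   ] F [-1.4  0.4  6.3] w -0.4 q6 1.7
tcp [560.1  14.5  72.9] in box [-10.   37.8  72.9] in lever [   3.  -107.1   72.9]
left tool shift [ 0.2 10.  -1.1]
right tool shift [-75.8  10.   -1.1]
```

View pics/w4c.png

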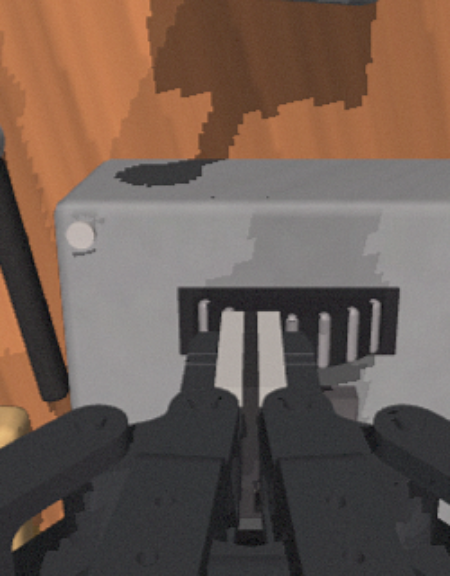

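The gripper hides the window from this view. I'll make the second stroke, then back off and look.

>>> apply_moves:
  motion:
    - {"x": 0,"y": 0.002,"z": 0,"yaw": 0}
    - {"x": 0,"y": 0.002,"z": 0,"yaw": 0}
    - {"x": 0,"y": 0.002,"z": 0,"yaw": 0}
    - {"x": 0,"y": 0.002,"z": 0,"yaw": 0}
    - {"x": 0,"y": 0.002,"z": 0,"yaw": 0}
    - {"x": 0,"y": 0.002,"z": 0,"yaw": 0}

```text
time: 13.13
tcp_pos: [572.9, 11.5, 73.5]
orientation: [0.001, 0.783, 0.622, 0.001]
ft_force: [-1.1, -1.0, 9.8]
width: 0.2
gripper_force: 4.9
```

>>> apply_moves:
  motion:
    - {"x": 0,"y": 0.002,"z": 0,"yaw": 0}
    - {"x": 0,"y": 0.002,"z": 0,"yaw": 0}
    - {"x": 0,"y": 0.002,"z": 0,"yaw": 0}
    - {"x": 0,"y": 0.002,"z": 0,"yaw": 0}
    - {"x": 0,"y": 0.001,"z": 0,"yaw": 0}
    - {"x": 0,"y": 0,"z": 0,"yaw": 0}

```text
time: 13.63
tcp_pos: [581.4, 9.5, 73.1]
orientation: [0.001, 0.783, 0.622, 0.001]
ft_force: [0.3, -1.4, 7.1]
width: -0.2
gripper_force: 3.2
```

>>> apply_moves:
  motion:
    - {"x": 0,"y": 0,"z": -0.006,"yaw": 0}
    - {"x": 0,"y": 0,"z": -0.015,"yaw": 0}
    - {"x": 0,"y": 0,"z": -0.02,"yaw": 0}
    - {"x": -0.025,"y": -0.005,"z": -0.01,"yaw": 0}
    - {"x": -0.025,"y": -0.005,"z": 0,"yaw": 0}
    - {"x": -0.025,"y": -0.005,"z": 0,"yaw": 0}
    - {"x": 0,"y": 0,"z": 0,"yaw": 0}

```text
time: 14.22
tcp_pos: [547.0, -62.9, 123.8]
orientation: [0.0, 0.784, 0.621, -0.001]
ft_force: [0.3, -1.1, -0.8]
width: -0.0
gripper_force: 0.0
```

```bash
python3 w.py
python3 - <<'E'
from h import *
p,d,c=snap('wrist','w5');cv2.imwrite('pics/w5c.png',cv2.resize(p[80:320,180:430,::-1],None,fx=2,fy=2))
E
```

```text
t 14.22 heading x 76.72 tilt [-0.001 -0.001 -1.   ] F [ 0.3 -1.1 -0.8] w -0.0 q6 1.56
tcp [547.  -62.9 123.8] in box [ -5.3 -40.6 123.8] in lever [  12.9 -185.   123.8]
left tool shift [78.7  5.1 49.7]
right tool shift [ 2.7  5.3 49.8]
```

View pics/w5c.png

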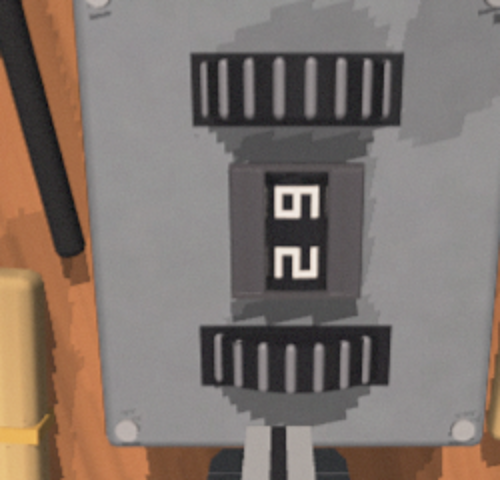

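The window shows 62, both digits centred. Next is the lever: I'll align with it and go to the robot's side of the ball.

>>> apply_moves:
  motion:
    - {"x": 0,"y": -0.015,"z": 0,"yaw": 1.9}
    - {"x": 0,"y": -0.02,"z": 0,"yaw": 1.9}
    - {"x": 0.01,"y": -0.02,"z": 0,"yaw": 0}
    - {"x": 0.025,"y": -0.02,"z": 0,"yaw": 0}
    - {"x": 0.03,"y": -0.015,"z": 0,"yaw": 0}
    - {"x": 0.03,"y": 0,"z": 0,"yaw": 0}
    - {"x": 0.03,"y": 0,"z": 0,"yaw": 0}
    - {"x": 0.03,"y": 0,"z": 0,"yaw": 0}
    - {"x": 0.02,"y": 0,"z": 0,"yaw": 0}
    - {"x": 0.01,"y": 0,"z": 0,"yaw": 0}
    - {"x": 0,"y": 0,"z": 0,"yaw": 0}

```text
time: 15.18
tcp_pos: [515.9, 144.0, 123.4]
orientation: [-0.0, 0.803, 0.596, 0.0]
ft_force: [0.2, 0.6, -0.3]
width: -0.1
gripper_force: 0.0
```

```bash
python3 w.py
python3 - <<'E'
from h import *
p,d,c=snap('wrist','w6')
E
```

```text
t 15.18 heading x 73.23 tilt [ 0.  0. -1.] F [ 0.2  0.6 -0.3] w -0.1 q6 2.0
tcp [515.9 144.  123.4] in box [-82.4 154.  123.4] in lever [-77.    4.  123.4]
left tool shift [-110.5   89.7   49.3]
right tool shift [-186.3   94.5   49.3]
```

View pics/w6.png

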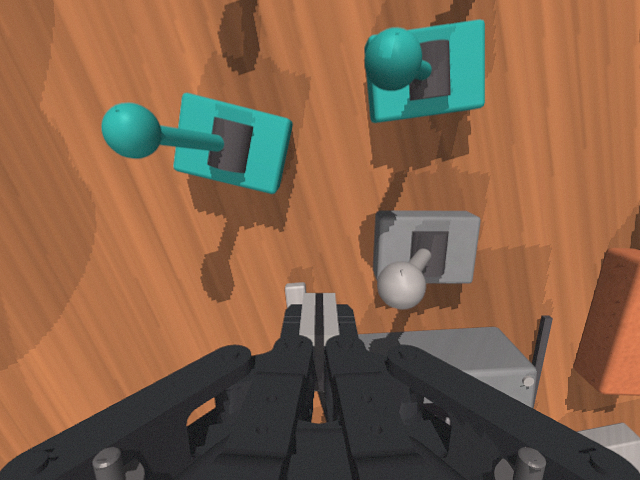

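The grey ball is at (401,285) and the closed fingers at (320,300) are on its robot side. The way down is clear.

>>> apply_moves:
  motion:
    - {"x": -0.004,"y": 0,"z": 0.01,"yaw": 0}
    - {"x": 0,"y": 0,"z": 0.015,"yaw": 0}
    - {"x": 0,"y": 0,"z": 0.015,"yaw": 0}
    - {"x": 0,"y": 0,"z": 0.01,"yaw": 0}
    - {"x": 0,"y": 0.008,"z": 0,"yaw": 0}
    - {"x": 0,"y": 0.008,"z": 0,"yaw": 0}
    - {"x": 0,"y": 0.008,"z": 0,"yaw": 0}
    - {"x": 0,"y": 0.008,"z": 0,"yaw": 0}
    - {"x": 0,"y": 0.008,"z": 0,"yaw": 0}

```text
time: 15.98
tcp_pos: [554.0, 126.0, 74.2]
orientation: [0.0, 0.804, 0.595, 0.001]
ft_force: [-2.2, 0.6, 1.1]
width: -0.1
gripper_force: 0.7
```

>>> apply_moves:
  motion:
    - {"x": 0,"y": 0.006,"z": 0,"yaw": 0}
    - {"x": 0,"y": 0.006,"z": 0,"yaw": 0}
    - {"x": 0,"y": 0.006,"z": 0,"yaw": 0}
    - {"x": 0,"y": 0.006,"z": 0,"yaw": 0}
    - {"x": 0,"y": 0.006,"z": 0,"yaw": 0}

```text
time: 16.4
tcp_pos: [581.7, 117.5, 73.5]
orientation: [-0.0, 0.803, 0.595, -0.0]
ft_force: [-1.1, 0.7, -0.5]
width: 0.1
gripper_force: 0.5
```

```bash
python3 w.py
```

```text
t 16.4 heading x 73.08 tilt [-0.  0. -1.] F [-1.1  0.7 -0.5] w 0.1 q6 1.94
tcp [581.7 117.5  73.5] in box [-12.4 143.   73.5] in lever [-6.4 -2.2 73.5]
left tool shift [-104.    19.3   -0.5]
right tool shift [-179.8   24.4   -0.5]
```

>>> apply_moves:
  motion:
    - {"x": 0,"y": 0.005,"z": 0,"yaw": 0}
    - {"x": 0,"y": 0.005,"z": 0,"yaw": 0}
    - {"x": 0,"y": 0.003,"z": 0,"yaw": 0}
    - {"x": 0,"y": 0,"z": 0,"yaw": 0}

```text
time: 16.73
tcp_pos: [594.1, 113.6, 73.4]
orientation: [0.0, 0.804, 0.595, 0.0]
ft_force: [-0.9, -0.6, -0.5]
width: -0.4
gripper_force: 0.0
```

>>> apply_moves:
  motion:
    - {"x": 0,"y": 0.002,"z": 0,"yaw": 0}
    - {"x": 0,"y": 0.002,"z": 0,"yaw": 0}
    - {"x": 0,"y": 0,"z": 0,"yaw": 0}

```text
time: 16.98
tcp_pos: [595.0, 113.4, 73.1]
orientation: [-0.002, 0.803, 0.596, -0.002]
ft_force: [-9.1, 2.4, 4.9]
width: 0.1
gripper_force: 5.1
```

>>> apply_moves:
  motion:
    - {"x": 0,"y": 0.002,"z": 0,"yaw": 0}
    - {"x": 0,"y": 0,"z": 0,"yaw": 0}

```text
time: 17.15
tcp_pos: [595.3, 113.2, 73.0]
orientation: [-0.003, 0.803, 0.596, -0.002]
ft_force: [-14.9, 4.4, 9.0]
width: 0.1
gripper_force: 8.3
```

```bash
python3 w.py
```

```text
t 17.15 heading x 73.14 tilt [-0.007  0.002 -1.   ] F [-14.9   4.4   9. ] w 0.1 q6 1.93
tcp [595.3 113.2  73. ] in box [  1.8 142.   73. ] in lever [ 7.9 -2.4 73. ]
left tool shift [-103.8    5.    -1. ]
right tool shift [-179.7    9.9   -1. ]
```

The force rise shows the lever is against its stop. I'll back off and go up to a place where everything can be seen.

>>> apply_moves:
  motion:
    - {"x": 0,"y": -0.01,"z": 0,"yaw": 0}
    - {"x": 0,"y": -0.02,"z": 0,"yaw": 0}
    - {"x": 0,"y": -0.03,"z": 0,"yaw": 0}
    - {"x": 0,"y": -0.02,"z": -0.02,"yaw": 0}
    - {"x": 0,"y": -0.02,"z": -0.03,"yaw": 0}
    - {"x": -0.03,"y": -0.02,"z": -0.03,"yaw": 0}
    - {"x": -0.04,"y": -0.01,"z": -0.03,"yaw": 0}
    - {"x": -0.04,"y": 0,"z": -0.02,"yaw": 0}
    - {"x": -0.04,"y": 0,"z": 0,"yaw": 0}
    - {"x": -0.04,"y": 0,"z": 0,"yaw": 0}
    - {"x": -0.02,"y": 0,"z": 0,"yaw": 0}
    - {"x": 0,"y": 0,"z": 0,"yaw": 0}

```text
time: 18.15
tcp_pos: [421.0, -42.5, 193.9]
orientation: [0.001, 0.805, 0.594, 0.0]
ft_force: [0.4, -0.4, 0.5]
width: -0.1
gripper_force: 0.0
```

```bash
python3 w.py
python3 - <<'E'
from h import *
p,d,c=snap('wrist','w7');snap('top','t7')
z=load('t7');C=cloud(z);v,u=np.mgrid[:480,:640]
m=(abs(u-322)<28)&(abs(v-220)<30)&(C[...,2]>72)&(C[...,2]<110);P=C[m];print('ball',len(P),np.median(P,0), 'expect on', [588.4+33.6*.957,117.8-33.6*.29])
E
```

```text
t 18.15 heading x 72.86 tilt [ 0.001 -0.002 -1.   ] F [ 0.4 -0.4  0.5] w -0.1 q6 1.6
tcp [421.  -42.5 193.9] in box [-132.5  -49.2  193.9] in lever [-113.5 -202.   193.9]
left tool shift [ 96.5 125.9 120. ]
right tool shift [ 20.7 131.2 120.1]
ball 196 [619.11788603 108.05213456  92.19036974] expect on [620.5552, 108.056]
```

View pics/w7.png

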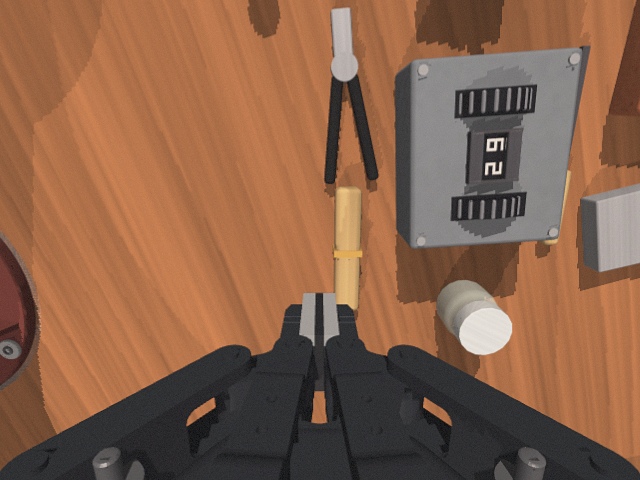

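The window at (494,157) still reads 62. The ball now measures at its fully-on position, and the robot touches nothing.

```bash
python3 -c "
from workcell import ctrl
print(ctrl.job_done())"
```

```text
the job is handed in; nothing more can be done
None
```

The timer shows 62, the start lever is fully over against its stop, and I handed the job in at about 18 s with the arm clear; the hand-in returned no verdict.

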